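# Load the beaker rack, refit the strainer and rinse with the spray gun

## Task

Get the beakers rinsed: set every beaker from the drying mat, mouth down as it stands, into an empty cell of the wire rack, one to a cell and set down rather than dropped, leaving the beakers that are already racked where they are, and put the strainer plate back in its recess in the draining board, pressed down so that it lies flush and level. When all that is in place, give the rack two bursts with the fixed spray gun: each time squeeze its trigger fully home, keep it there for two seconds, and let it spring right back. Do not disturb the soap bottle or the mug.

Things in the scene. Friction and masses are not known exactly. Their poses are not given: they have to be found in the camera images.
- board: Fixed steel draining board, 284 (x) x 338 (y) mm, deck 20 mm above the worktop. On it a white wire rack of six square cells, 3 along its x by 2 along its y, 84 mm apart; their walls are 4 mm thick and 40 mm high above the deck, 80 mm clear in a cell. Left (+y) of the rack is the strainer recess. Origin: on the worktop under the rack's middle; z up.
- recess (a point): Centre of the mouth of the strainer recess, at deck height (20 mm up). The recess is 162 mm along the board's x by 122 mm along its y and 8 mm deep, so that the plate lies flush. Axes as the board's.
- strainer: Loose perforated plate 156 (its x) x 116 (its y) x 8 mm, about 0.4 kg; starts on the worktop at the right; fits either way round. Black handle bar over its middle: 84 mm long along its x, 12 x 12 mm in section, centre 34 mm above the plate's underside, 20 mm free under it between two posts. Origin: centre of the underside; z up.
- spray_gun: Fixed spray gun on a riser, right of the board. Upright blue grip, 28 mm diameter, from 200 mm up to its free end at 296 mm; black nozzle below, aimed at the rack. Steel trigger before the grip, hinged at its foot, free end 280 mm up. Riser 75 mm behind, 183 mm high: grip and trigger can be taken together from above. Origin: on the worktop under the grip's axis; its +y: trigger and nozzle side.
- trigger (a joint): Angle of the trigger, rad: 0 released, 0.30 squeezed fully home towards the grip (stop). The spring needs about 3 N at trigger_pad to start and 9 N to hold it home, and brings it back to 0 when let go.
- trigger_pad (a point): Where the trigger is squeezed: outer face of its red pad (18 mm wide), 258 mm up; moves with the trigger, about 22 mm towards the grip in all. The back of the grip at that height is 14 mm behind the gun's axis, so trigger and grip together measure 60 mm released, 38 mm home.
- cell1 (a point): Middle of a rack cell on the deck (20 mm above the worktop): near row, right column.
- cell2 (a point): Middle of a rack cell on the deck (20 mm above the worktop): near row, left column.
- cell3 (a point): Middle of a rack cell on the deck (20 mm above the worktop): middle row, right column.
- cell4 (a point): Middle of a rack cell on the deck (20 mm above the worktop): middle row, left column.
- cell5 (a point): Middle of a rack cell on the deck (20 mm above the worktop): far row, right column.
- cell6 (a point): Middle of a rack cell on the deck (20 mm above the worktop): far row, left column.
- beaker1: Loose beaker, a solid-coloured orange or yellow cup standing mouth down: 62 mm diameter at the mouth (below), 52 mm at its closed top, 95 mm high, 0.13 kg or so. Origin: centre of its lower (mouth) end; z up. One of those on the black drying mat on the left (3 mm thick, fixed), to be loaded; may be absent.
- beaker2: Loose beaker, a solid-coloured orange or yellow cup standing mouth down: 62 mm diameter at the mouth (below), 52 mm at its closed top, 95 mm high, 0.13 kg or so. Origin: centre of its lower (mouth) end; z up. One of those on the black drying mat on the left (3 mm thick, fixed), to be loaded; may be absent.
- beaker3: Loose beaker, a solid-coloured orange or yellow cup standing mouth down: 62 mm diameter at the mouth (below), 52 mm at its closed top, 95 mm high, 0.13 kg or so. Origin: centre of its lower (mouth) end; z up. One of those on the black drying mat on the left (3 mm thick, fixed), to be loaded; may be absent.
- beaker4: Loose beaker, a solid-coloured orange or yellow cup standing mouth down: 62 mm diameter at the mouth (below), 52 mm at its closed top, 95 mm high, 0.13 kg or so. Origin: centre of its lower (mouth) end; z up. One of those on the black drying mat on the left (3 mm thick, fixed), to be loaded; may be absent.
- racked1: Loose beaker, a solid-coloured orange or yellow cup standing mouth down: 62 mm diameter at the mouth (below), 52 mm at its closed top, 95 mm high, 0.13 kg or so. Origin: centre of its lower (mouth) end; z up. One of those already standing in a cell of the rack, to be left there; may be absent.
- racked2: Loose beaker, a solid-coloured orange or yellow cup standing mouth down: 62 mm diameter at the mouth (below), 52 mm at its closed top, 95 mm high, 0.13 kg or so. Origin: centre of its lower (mouth) end; z up. One of those already standing in a cell of the rack, to be left there; may be absent.
- racked3: Loose beaker, a solid-coloured orange or yellow cup standing mouth down: 62 mm diameter at the mouth (below), 52 mm at its closed top, 95 mm high, 0.13 kg or so. Origin: centre of its lower (mouth) end; z up. One of those already standing in a cell of the rack, to be left there; may be absent.
- racked4: Loose beaker, a solid-coloured orange or yellow cup standing mouth down: 62 mm diameter at the mouth (below), 52 mm at its closed top, 95 mm high, 0.13 kg or so. Origin: centre of its lower (mouth) end; z up. One of those already standing in a cell of the rack, to be left there; may be absent.
- racked5: Loose beaker, a solid-coloured orange or yellow cup standing mouth down: 62 mm diameter at the mouth (below), 52 mm at its closed top, 95 mm high, 0.13 kg or so. Origin: centre of its lower (mouth) end; z up. One of those already standing in a cell of the rack, to be left there; may be absent.
- racked6: Loose beaker, a solid-coloured orange or yellow cup standing mouth down: 62 mm diameter at the mouth (below), 52 mm at its closed top, 95 mm high, 0.13 kg or so. Origin: centre of its lower (mouth) end; z up. One of those already standing in a cell of the rack, to be left there; may be absent.
- soap: Green soap bottle, 60 mm diameter, 170 mm high; bystander at the far right. Origin: centre of its underside.
- mug: White mug, 80 mm diameter, 90 mm high; bystander at the far left. Origin: centre of its underside.
There are look-alikes about, which are no part of the job. Of the things shaped like the strainer, the aluminium one is meant.

How it is judged:
By the outcome, as a careful person would: the job done as asked, in the order asked, and still so for the second after the job is handed in, with the robot touching nothing.
Of racked1, racked2, racked3, racked4, racked5, racked6 only 1 to 2 are there at a start; the rules pass over those that are not, and their reading is None.
Of beaker1, beaker2, beaker3, beaker4 only 2 to 4 are there at a start; the rules pass over those that are not, and their reading is None.
At some moment in a run one of beaker1, beaker2, beaker3, beaker4, strainer may be knocked a few centimetres aside while the robot is not near it.
It also fails if it takes over 210 s, if anything falls off the work surface, if the arm or the gripper's body presses on something with over 40 N, if the wrist force passes 120 N, or if a joint passes its speed limit or range.

## Robot

A 6-joint arm with a two-finger parallel gripper is mounted at the origin on the work surface. World frame = base frame: x ahead of the robot, y to its left, z up, the work surface at z = 0. Lengths are in m, angles in rad, forces in N, time in s.
With the tool pointing down it reaches from about 0.35 to 0.975 m from the base axis. Payload 4.9 kg.
Tool frame: the origin (TCP) lies at the very end of the fingers, on their centre line; the grasp point (between the pads) lies 19 mm behind it; z points along the fingers, y is the line along which they close (so a half turn about z gives the same grasp; the last joint's range is limited). The gripper opens to 85 mm and grips with 20 to 120 N. Pads are 22 mm wide; open, the fingers measure 114 mm over their backs; the gripper's body (76 mm by 85 mm) begins 54 mm behind the grasp point. The pads swing forward as they close: fully open they stand 13 mm farther back than shut.
Start: joints at [1.178, 0.053, 1.613, -0, 1.476, -0.119], TCP at [0.169, 0.602, 0.231] pointing down, gripper open.
Joint ranges: [-3.01, 3.01], [-1.01, 2.22], [0.06, 2.58], [-1.02, 4.17], [0.09, 2.62], [-3.14, 3.14]. Speed limits (rad/s): [2.57, 2.57, 3.14, 3.14, 3.14, 3.14].

## Interface

Orientations are given as a unit quaternion [w, x, y, z].
In Python, from plant import manip gives the robot as it stands.
- The arm moves only by the tool send_rows, never from a script. Its argument "increments" is a list of rows, each an object of numbers: "claw": the closure, from -1 (fully open) to 1 (shut); "dx", "dy", "dz": the shift along the tool's x, y, z in units of 0.5 m (1.0 is 0.5 m); "yaw": the turn about the tool's z in units of 1.5 rad (1.0 is 1.5 rad). A call has 1 to 20 rows; each row is the pose to reach, as a shift and turn from the pose commanded when the call began, along the tool's axes at that moment; what a row does not reach only later rows make up. A row lasts 1/8 s, in which the tool goes at most 62.5 mm and 10.7 degrees, less where a joint would pass 70% of its speed; a pose out of reach is approached as far as the arm can. A call with a number of a shift or a turn outside -1 to 1 is refused whole. A call with a gripper value outside its range is refused whole. The fingers move at their own pace and stop on an object; the grip force is fixed at half the most. Time passes only in rows, so rows that repeat a pose let the fingers close. It gives the time, the measured TCP pose, the force, the opening and the grip force at its end, in the units of the state.
- manip.state(): the state, without advancing time (a new reading comes with each control period).
- manip.grab_frame(name): name is "scene" or "top" or "wrist"; returns the picture (480x640x3 uint8, red, green, blue); there is no depth.
- manip.camera_params(name): a dict with "camera_matrix" (3x3 intrinsics, pixels), "k1" (the pictures are not rectified: a ray, as slopes to the right and down, at radius r is drawn at 1 + k1 r^2 times it, then the intrinsics apply), "extrinsics" (4x4, takes a point from world to camera coordinates); the wrist camera has in their place "tool_from_camera" (4x4, takes a point from camera to tool coordinates, whose origin is the TCP and whose axes are the flange's). Camera axes: x right, y down, z forward; pixel columns grow to the right and rows downward; lengths in m; the calibration is good to about 2 mm. A picture is of the moment at which its call begins: read the wrist's pose just before it. camera_params takes no time and is no camera call.
- manip.job_done(): hands the job in; it is judged then, once.
The state is a dict: "time": time; "joint_pos": joint angles; "joint_vel": joint speeds; "joint_efforts": joint torques, N m; "tool_pos": TCP position; "tool_rot": TCP orientation; "contact_force": force on the tool from outside, world axes, zero at the start; "ft_torque": the same for the moment, N m; "gripper_width": opening from 0.0 (shut) to 1.0 (fully open); "grasp_force": force on a finger pad.
Only numpy, scipy, OpenCV 4.12 (cv2) and the standard library are available. Lean on these libraries where they do the work, as an engineer would, in place of code of your own. Each camera call takes 0.05 s, during which the arm holds its last target. There are 200 camera calls.

## Working session

There is one attempt and no reset: what is moved stays moved. The work goes in short steps, Python scripts to look and compute and a tool call to move; the robot and the scene stay as the last step left them, time stands still between calls to the robot, and variables do not carry over. Pictures are saved under pics/ and viewed, at most 14 in all, crops included, and the job is handed in when it is done.

Besides the shell and the picture viewer there is one more tool, called after "Call:" as a command line: name --argument value ..., lists and objects as JSON in quotes. send_rows: Moves the arm, as the interface text tells. Shifts and turns lie within -1 to 1; 1 stands for 0.5 m of shift or 1.5 rad of turn. Its arguments: {"type":"object","properties":{"increments":{"type":"array","items":{"type":"object","properties":{"claw":{"type":"number"},"dx":{"type":"number"},"dy":{"type":"number"},"dz":{"type":"number"},"yaw":{"type":"number"}}}}},"required":["increments"]}

```bash
mkdir -p pics; ls; python3 - <<'E'
from plant import manip
import cv2
print(manip.state())
for n in("scene","top"):
    cv2.imwrite(f"pics/{n}0.png",manip.grab_frame(n)[:,:,::-1])
for n in("scene","top","wrist"): print(manip.camera_params(n))
E
```

```text
pics
{'time': 0.0, 'joint_pos': array([ 1.17801063e+00,  5.33296996e-02,  1.61430914e+00,  2.08207711e-05,
        1.47600651e+00, -1.18971763e-01]), 'joint_vel': array([ 0.00056078, -0.00080725,  0.00058732,  0.00019033, -0.00024008,
       -0.00060243]), 'joint_efforts': array([-1.66174832e-03, -3.93670642e+01, -3.70182645e+01, -1.93090686e-04,
        6.97716256e-03,  4.46555859e-06]), 'tool_pos': array([0.16873723, 0.60113647, 0.23007082]), 'tool_rot': array([-2.69788278e-04,  1.36480595e-01,  9.90642213e-01, -9.90304273e-04]), 'contact_force': array([0.05494863, 0.70052036, 0.64582815]), 'ft_torque': array([ 0.02807191, -0.06784066, -0.01631245]), 'grasp_force': 0.0, 'gripper_width': 1.0048520143938044}
{'camera_matrix': array([[436.41039259,   0.        , 317.24450697],
       [  0.        , 436.41039259, 241.0343104 ],
       [  0.        ,   0.        ,   1.        ]]), 'k1': -0.11019149871620809, 'extrinsics': array([[ 0.26209642,  0.96494047, -0.01397663, -0.04101067],
       [ 0.80042473, -0.22545571, -0.55541873, -0.30322299],
       [-0.53909713,  0.13438602, -0.83145336
[... 498 characters left out ...]
79e-03, -9.78619652e-01,
         1.47516520e+00],
       [ 0.00000000e+00,  0.00000000e+00,  0.00000000e+00,
         1.00000000e+00]])}
{'camera_matrix': array([[381.43529268,   0.        , 317.34640307],
       [  0.        , 381.43529268, 239.51299771],
       [  0.        ,   0.        ,   1.        ]]), 'k1': -0.04264419240439935, 'tool_from_camera': array([[ 8.38100436e-04, -9.47320889e-01, -3.20284922e-01,
         8.29023991e-02],
       [ 9.99999319e-01,  1.05425226e-03, -5.01476374e-04,
         1.68575522e-04],
       [ 8.12720146e-04, -3.20284284e-01,  9.47321127e-01,
        -1.42772729e-01],
       [ 0.00000000e+00,  0.00000000e+00,  0.00000000e+00,
         1.00000000e+00]])}
```

View pics/scene0.png

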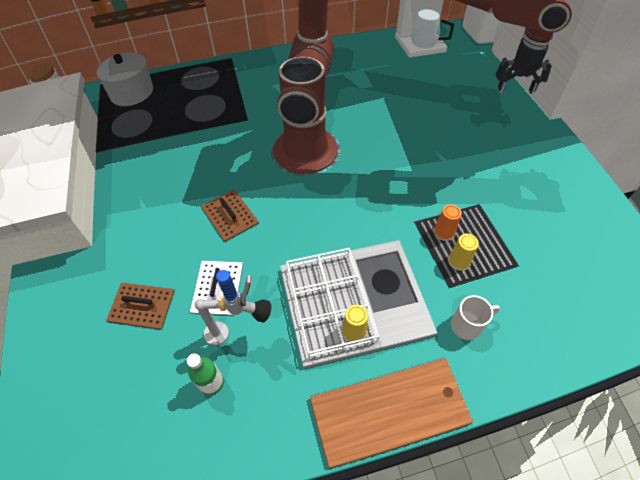

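View pics/top0.png

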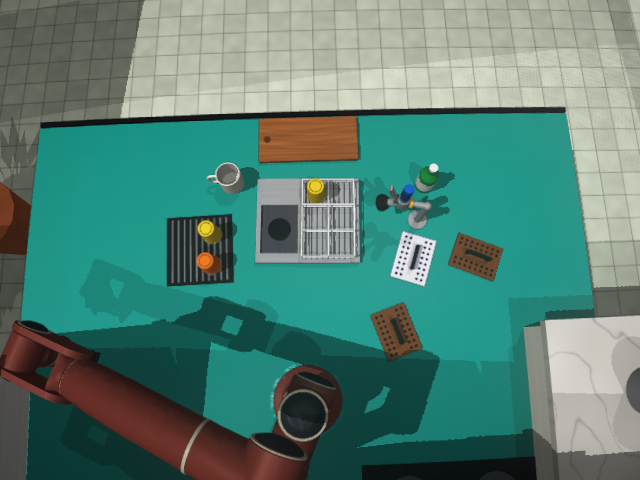

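Two beakers (orange top px (207,262), yellow (207,230)) stand on the mat. One racked yellow beaker is in the far left cell at (316,187). The aluminium plate is at (413,258), next to the gun at (407,192), and the brown plates are look-alikes. I'll enlarge crops of the top view.

```bash
cat > h.py <<'E'
import numpy as np, cv2
from plant import manip
from scipy.spatial.transform import Rotation as R
def cam(n, st=None):
    p=manip.camera_params(n); K=p["camera_matrix"]
    if n=="wrist":
        st=st or manip.state(); q=st["tool_rot"]; T=np.eye(4)
        T[:3,:3]=R.from_quat(np.r_[q[1:],q[0]]).as_matrix(); T[:3,3]=st["tool_pos"]
        E=np.linalg.inv(T@p["tool_from_camera"])
    else: E=p["extrinsics"]
    return K,p["k1"],E
def p2w(n,uv,z,st=None):
    K,k,E=cam(n,st); uv=np.atleast_2d(np.float64(uv))
    d=cv2.undistortPoints(uv[:,None],K,np.array([k,0,0,0,0.]))[:,0]
    d=np.c_[d,np.ones(len(d))]@E[:3,:3]; o=-E[:3,:3].T@E[:3,3]
    return o+d*((np.broadcast_to(z,len(d))-o[2])/d[:,2])[:,None]
def w2p(n,X,st=None):
    K,k,E=cam(n,st); X=np.atleast_2d(np.float64(X))
    return cv2.projectPoints(X,cv2.Rodrigues(E[:3,:3])[0],E[:3,3],K,np.array([k,0,0,0,0.]))[0][:,0]
E
python3 - <<'E'
import cv2
a=cv2.imread("pics/top0.png")
c=lambda x,y,w,h,s:cv2.resize(a[y:y+h,x:x+w],None,fx=s,fy=s,interpolation=cv2.INTER_CUBIC)
cv2.imwrite("pics/c1.png",c(160,165,200,125,4))
cv2.imwrite("pics/c2.png",c(350,165,160,125,5))
E
```

```text
(no output)
```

View pics/c1.png

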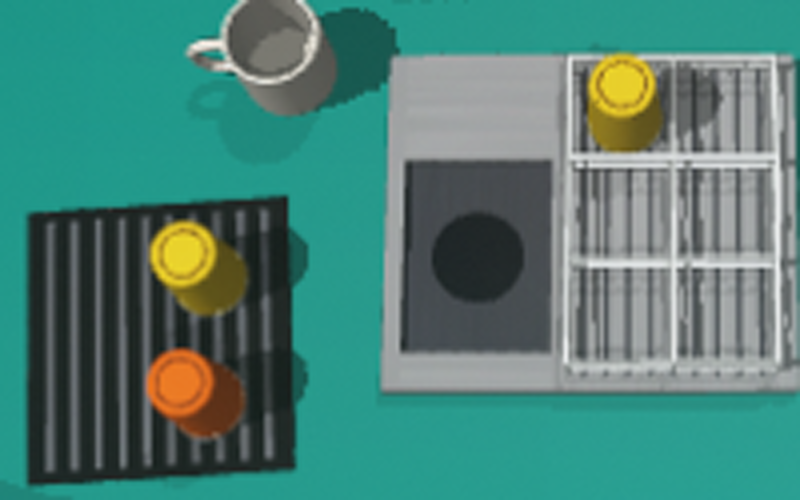

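View pics/c2.png

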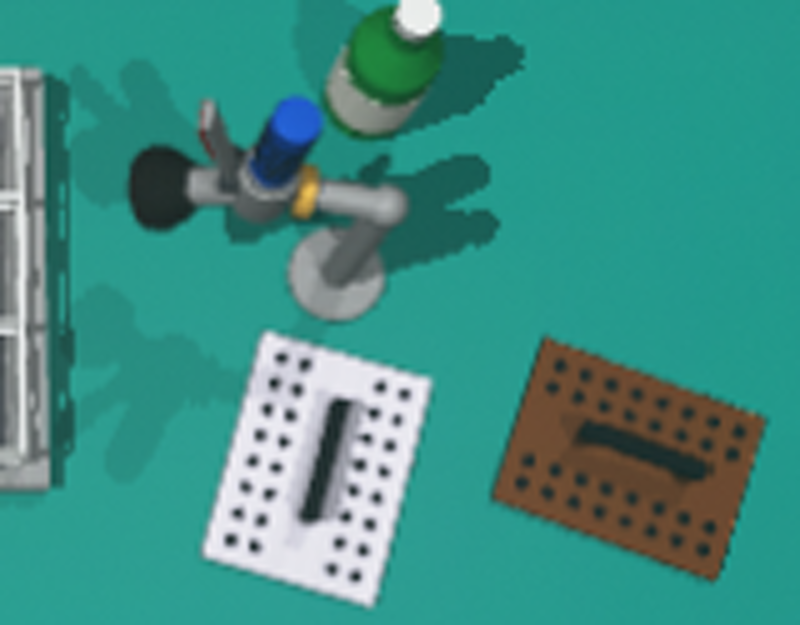

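```bash
python3 - <<'E'
from h import *
np.set_printoptions(precision=4,suppress=True)
f=lambda pts,x,y,s,z:p2w("top",(np.float64(pts)+.5)/s-.5+[x,y],z)[:,:2]
A=lambda p,z:f(p,160,165,4,z); B=lambda p,z:f(p,350,165,5,z)
print("orange",A([[179,383]],.098),"yellow",A([[184,253]],.098),"racked",A([[622,83]],.115))
r=A([[406,161],[552,160],[552,353],[402,353]],.02);print("recess",r,r.mean(0),np.linalg.norm(r-np.roll(r,-1,0),axis=1))
r=A([[570,58],[777,58],[779,368],[566,368]],.06);print("rack",r,r.mean(0),np.linalg.norm(r-np.roll(r,-1,0),axis=1))
b=A([[390,56],[382,391],[800,392]],.02);print("board",b,np.linalg.norm(np.diff(b,axis=0),axis=1))
r=B([[265,330],[432,378],[372,607],[203,556]],.008);print("plate",r,r.mean(0),np.linalg.norm(r-np.roll(r,-1,0),axis=1))
h=B([[342,402],[311,520]],.04);print("handle",h,h.mean(0),np.linalg.norm(h[0]-h[1]),np.degrees(np.arctan2(*(h[0]-h[1])[::-1])))
e=(r[0]+r[1]-r[2]-r[3]);print("plate ang",np.degrees(np.arctan2(e[1],e[0])))
print("grip",B([[300,120]],.296),"trig",B([[208,103]],.28),"foot nozzle",B([[160,188]],.19),"riser",B([[337,275]],0.0), "riser top",B([[387,205]],.183),"soap cap",B([[418,12]],.17))
E
```

```text
orange [[0.4326 0.3025]] yellow [[0.5353 0.3008]] racked [[ 0.6575 -0.0447]]
recess [[0.6269 0.1371]
 [0.624  0.0162]
 [0.4619 0.019 ]
 [0.4654 0.1406]] [0.5445 0.0782] [0.121  0.1621 0.1217 0.1615]
rack [[ 0.6984 -0.0021]
 [ 0.6934 -0.1708]
 [ 0.4372 -0.1616]
 [ 0.4423  0.006 ]] [ 0.5678 -0.0821] [0.1688 0.2563 0.1676 0.2562]
board [[ 0.7188  0.1506]
 [ 0.4347  0.1569]
 [ 0.4239 -0.1803]] [0.2842 0.3373]
plate [[ 0.5283 -0.3279]
 [ 0.4927 -0.4364]
 [ 0.343  -0.386 ]
 [ 0.3797 -0.2783]] [ 0.4359 -0.3572] [0.1143 0.1579 0.1137 0.1567]
handle [[ 0.4722 -0.3692]
 [ 0.3964 -0.3441]] [ 0.4343 -0.3566] 0.07985216484698433 -18.289627794077436
plate ang -18.536832901219505
grip [[ 0.581  -0.3056]] trig [[ 0.5974 -0.2581]] foot nozzle [[ 0.5751 -0.2402]] riser [[ 0.5663 -0.3799]] riser top [[ 0.5629 -0.3756]] soap cap [[ 0.6881 -0.407 ]]
```

```bash
cat >> h.py <<'E'
def plan(targets, psi):
    """targets: list of (x,y,z); psi: world angle (deg) of tool y axis. Prints row numbers from the present pose."""
    st=manip.state(); q=st["tool_rot"]; M=R.from_quat(np.r_[q[1:],q[0]]).as_matrix()
    now=np.degrees(np.arctan2(M[1,1],M[0,1])); d=(psi-now+90)%180-90
    print("t %.2f"%st["time"],"tcp",st["tool_pos"].round(4),"psi %.1f"%now,"tilt",M[:2,2].round(3),"F",st["contact_force"].round(1),"w %.3f"%st["gripper_width"],"gf %.1f"%st["grasp_force"],"j6 %.2f"%st["joint_pos"][5])
    for t in targets: print(t,"->",(M.T@(np.array(t)-st["tool_pos"])/.5).round(4),"yaw",round(-np.radians(d)/1.5,4))
def look(n,name,crop=None,s=1):
    st=manip.state(); a=manip.grab_frame(n)[:,:,::-1]
    if crop: x,y,w,h=crop; a=a[y:y+h,x:x+w]
    cv2.imwrite(f"pics/{name}.png",cv2.resize(a,None,fx=s,fy=s,interpolation=cv2.INTER_CUBIC)); return st
E
python3 -c "
from h import *
plan([(.4326,.3025,.2),(.4326,.3025,.063)],88.6)"
```

```text
t 0.10 tcp [0.1688 0.6012 0.2302] psi 74.3 tilt [-0.001 -0.002] F [ 0.1 -1.   0.5] w 0.996 gf 0.0 j6 -0.12
(0.4326, 0.3025, 0.2) -> [-0.6696 -0.4323  0.061 ] yaw -0.1663
(0.4326, 0.3025, 0.063) -> [-0.6697 -0.4318  0.335 ] yaw -0.1663
```

Call:
send_rows --increments '[{"dx": -0.67,"dy": -0.432,"dz": 0.06,"yaw": -0.166,"claw": -1},{"dx": -0.67,"dy": -0.432,"dz": 0.06,"yaw": -0.166,"claw": -1},{"dx": -0.67,"dy": -0.432,"dz": 0.06,"yaw": -0.166,"claw": -1},{"dx": -0.67,"dy": -0.432,"dz": 0.06,"yaw": -0.166,"claw": -1},{"dx": -0.67,"dy": -0.432,"dz": 0.06,"yaw": -0.166,"claw": -1},{"dx": -0.67,"dy": -0.432,"dz": 0.06,"yaw": -0.166,"claw": -1},{"dx": -0.67,"dy": -0.432,"dz": 0.06,"yaw": -0.166,"claw": -1},{"dx": -0.67,"dy": -0.432,"dz": 0.06,"yaw": -0.166,"claw": -1},{"dx": -0.67,"dy": -0.432,"dz": 0.06,"yaw": -0.166,"claw": -1},{"dx": -0.67,"dy": -0.432,"dz": 0.06,"yaw": -0.166,"claw": -1},{"dx": -0.67,"dy": -0.432,"dz": 0.06,"yaw": -0.166,"claw": -1},{"dx": -0.67,"dy": -0.432,"dz": 0.06,"yaw": -0.166,"claw": -1}]'

```text
time: 1.6
tool_pos: [0.4327, 0.3037, 0.2014]
tool_rot: [0.0, 0.012, 1.0, 0.0]
contact_force: [-0.2, -0.9, -0.1]
gripper_width: 1.001
grasp_force: 0.0
```

```bash
python3 -c "
from h import *
st=look('wrist','w1')
plan([(.4326,.3025,.2),(.4326,.3025,.063)],88.6)
print(w2p('wrist',[(.4326,.3025,.098),(.5353,.3008,.098)],st))"
```

```text
t 1.65 tcp [0.4328 0.3036 0.2014] psi 88.6 tilt [0. 0.] F [-0.  -1.5 -0.4] w 0.999 gf 0.0 j6 -1.08
(0.4326, 0.3025, 0.2) -> [ 0.0004 -0.0021  0.0028] yaw 0.0003
(0.4326, 0.3025, 0.063) -> [ 0.0004 -0.0021  0.2768] yaw 0.0003
[[315.40850656 238.91283294]
 [316.4813973  365.26073823]]
```

View pics/w1.png

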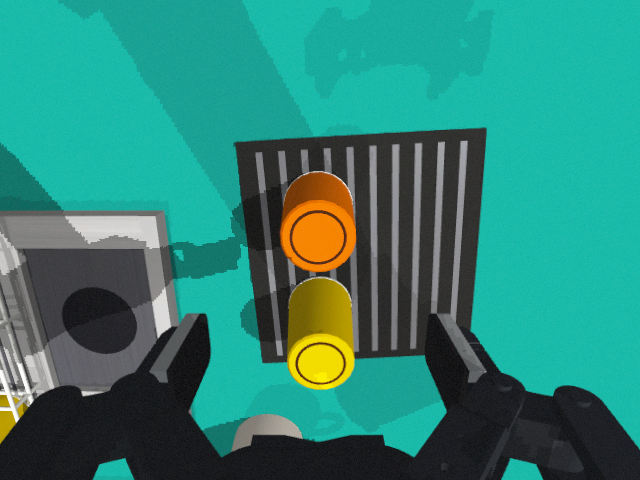

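Wrist view: orange top at (318,237), predicted (315,239); yellow at (320,362), predicted (316,365). They agree to about 1.5 mm, so I'll descend and grip.

Call:
send_rows --increments '[{"dx": 0,"dy": -0.002,"dz": 0.07,"claw": -1},{"dy": -0.002,"dz": 0.14,"claw": -1},{"dy": -0.002,"dz": 0.2,"claw": -1},{"dy": -0.002,"dz": 0.24,"claw": -1},{"dy": -0.002,"dz": 0.265,"claw": -1},{"dy": -0.002,"dz": 0.277,"claw": -1},{"dy": -0.002,"dz": 0.277,"claw": -1},{"dy": -0.002,"dz": 0.277,"claw": 1},{"dy": -0.002,"dz": 0.277,"claw": 1},{"dy": -0.002,"dz": 0.277,"claw": 1},{"dy": -0.002,"dz": 0.277,"claw": 1},{"dy": -0.002,"dz": 0.277,"claw": 1},{"dy": -0.002,"dz": 0.277,"claw": 1},{"dy": -0.002,"dz": 0.277,"claw": 1},{"dy": -0.002,"dz": 0.277,"claw": 1}]'

```text
invalid input
```

```bash
python3 -c "
from h import *
c=np.array([.568,-.082]);a=np.radians(-1.4);ex=np.array([np.cos(a),np.sin(a)]);ey=np.array([-ex[1],ex[0]])
for n,(i,j) in dict(c1=(-1,-1),c2=(-1,1),c3=(0,-1),c4=(0,1),c5=(1,-1),c6=(1,1)).items(): print(n,c+84e-3*i*ex+42e-3*j*ey)
z=manip.state()['tool_pos'][2];x,y=c-84e-3*ex-42e-3*ey
plan([(.4326,.3025,.22),(x,y,.22),(x,y,z+.017)],88.6)"
```

```text
c1 [ 0.48299892 -0.12193516]
c2 [ 0.48505123 -0.03796023]
c3 [ 0.56697385 -0.12398746]
c4 [ 0.56902615 -0.04001254]
c5 [ 0.65094877 -0.12603977]
c6 [ 0.65300108 -0.04206484]
t 1.65 tcp [0.4328 0.3036 0.2014] psi 88.6 tilt [0. 0.] F [-0.  -1.5 -0.4] w 0.999 gf 0.0 j6 -1.08
(0.4326, 0.3025, 0.22) -> [ 0.0004 -0.0021 -0.0372] yaw 0.0003
(np.float64(0.4829989233759691), np.float64(-0.12193515960598683), 0.22) -> [-0.1207 -0.8483 -0.0373] yaw 0.0003
(np.float64(0.4829989233759691), np.float64(-0.12193515960598683), np.float64(0.21837568096675314)) -> [-0.1207 -0.8483 -0.0341] yaw 0.0003
```

Call:
send_rows --increments '[{"dx": 0,"dy": -0.002,"dz": 0.07,"yaw": 0,"claw": -1},{"dx": 0,"dy": -0.002,"dz": 0.14,"yaw": 0,"claw": -1},{"dx": 0,"dy": -0.002,"dz": 0.2,"yaw": 0,"claw": -1},{"dx": 0,"dy": -0.002,"dz": 0.24,"yaw": 0,"claw": -1},{"dx": 0,"dy": -0.002,"dz": 0.265,"yaw": 0,"claw": -1},{"dx": 0,"dy": -0.002,"dz": 0.277,"yaw": 0,"claw": -1},{"dx": 0,"dy": -0.002,"dz": 0.277,"yaw": 0,"claw": -1},{"dx": 0,"dy": -0.002,"dz": 0.277,"yaw": 0,"claw": 1},{"dx": 0,"dy": -0.002,"dz": 0.277,"yaw": 0,"claw": 1},{"dx": 0,"dy": -0.002,"dz": 0.277,"yaw": 0,"claw": 1},{"dx": 0,"dy": -0.002,"dz": 0.277,"yaw": 0,"claw": 1},{"dx": 0,"dy": -0.002,"dz": 0.277,"yaw": 0,"claw": 1},{"dx": 0,"dy": -0.002,"dz": 0.277,"yaw": 0,"claw": 1},{"dx": 0,"dy": -0.002,"dz": 0.277,"yaw": 0,"claw": 1},{"dx": 0,"dy": -0.002,"dz": 0.277,"yaw": 0,"claw": 1}]'

```text
time: 3.52
tool_pos: [0.4342, 0.3029, 0.0644]
tool_rot: [0.001, 0.012, 1.0, 0.001]
contact_force: [-0.9, 0.7, 6.3]
gripper_width: 0.614
grasp_force: 63.2
```

```bash
python3 -c "
from h import *
z=manip.state()['tool_pos'][2];x,y=.483,-.122
plan([(.4326,.3025,.2),(x,y,.2),(x,y,z+.017)],88.6)"
```

```text
t 3.52 tcp [0.4342 0.3029 0.0644] psi 88.6 tilt [0.003 0.002] F [-0.9  0.7  6.3] w 0.614 gf 63.2 j6 -1.08
(0.4326, 0.3025, 0.2) -> [ 0.0026 -0.0004 -0.2712] yaw -0.0002
(0.483, -0.122, 0.2) -> [-0.1193 -0.8466 -0.2723] yaw -0.0002
(0.483, -0.122, np.float64(0.08140464941369543)) -> [-0.1186 -0.847  -0.0351] yaw -0.0002
```

Call:
send_rows --increments '[{"dx": 0,"dy": 0,"dz": -0.05,"yaw": 0,"claw": 1},{"dx": 0,"dy": 0,"dz": -0.13,"yaw": 0,"claw": 1},{"dx": 0,"dy": 0,"dz": -0.21,"yaw": 0,"claw": 1},{"dx": -0.01,"dy": -0.05,"dz": -0.26,"yaw": 0,"claw": 1},{"dx": -0.02,"dy": -0.12,"dz": -0.27,"yaw": 0,"claw": 1},{"dx": -0.03,"dy": -0.21,"dz": -0.27,"yaw": 0,"claw": 1},{"dx": -0.045,"dy": -0.31,"dz": -0.27,"yaw": 0,"claw": 1},{"dx": -0.06,"dy": -0.41,"dz": -0.27,"yaw": 0,"claw": 1},{"dx": -0.075,"dy": -0.51,"dz": -0.27,"yaw": 0,"claw": 1},{"dx": -0.09,"dy": -0.61,"dz": -0.27,"yaw": 0,"claw": 1},{"dx": -0.105,"dy": -0.7,"dz": -0.27,"yaw": 0,"claw": 1},{"dx": -0.115,"dy": -0.78,"dz": -0.27,"yaw": 0,"claw": 1},{"dx": -0.119,"dy": -0.83,"dz": -0.27,"yaw": 0,"claw": 1},{"dx": -0.119,"dy": -0.847,"dz": -0.25,"yaw": 0,"claw": 1},{"dx": -0.119,"dy": -0.847,"dz": -0.21,"yaw": 0,"claw": 1},{"dx": -0.119,"dy": -0.847,"dz": -0.19,"yaw": 0,"claw": 1},{"dx": -0.119,"dy": -0.847,"dz": -0.19,"yaw": 0,"claw": 1}]'

```text
time: 5.65
tool_pos: [0.481, -0.1213, 0.1557]
tool_rot: [-0.002, 0.012, 1.0, 0.001]
contact_force: [-0.8, -0.2, -0.5]
gripper_width: 0.615
grasp_force: 63.2
```

```bash
python3 -c "
from h import *
st=look('top','t1',(255,170,120,100),5)
plan([(.483,-.122,.0814)],88.6)"
```

```text
t 5.70 tcp [ 0.4817 -0.1217  0.1569] psi 88.6 tilt [-0.001  0.001] F [ 0.6  0.4 -0.7] w 0.616 gf 63.3 j6 -1.94
(0.483, -0.122, 0.0814) -> [-0.0029 -0.0006  0.151 ] yaw 0.0006
```

View pics/t1.png

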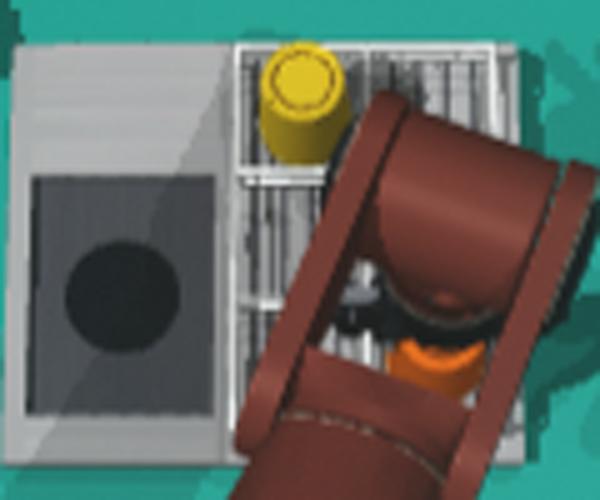

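The orange beaker is held over cell 1 and shows at (440,365) in the crop under the wrist. I'll lower it gently.

Call:
send_rows --increments '[{"dx": -0.002,"dy": 0,"dz": 0.04,"yaw": 0,"claw": 1},{"dx": -0.002,"dy": 0,"dz": 0.08,"yaw": 0,"claw": 1},{"dx": -0.002,"dy": 0,"dz": 0.11,"yaw": 0,"claw": 1},{"dx": -0.002,"dy": 0,"dz": 0.13,"yaw": 0,"claw": 1},{"dx": -0.002,"dy": 0,"dz": 0.14,"yaw": 0,"claw": 1},{"dx": -0.002,"dy": 0,"dz": 0.146,"yaw": 0,"claw": 1},{"dx": -0.002,"dy": 0,"dz": 0.15,"yaw": 0,"claw": 1},{"dx": -0.002,"dy": 0,"dz": 0.15,"yaw": 0,"claw": 1}]'

```text
time: 6.7
tool_pos: [0.4832, -0.1228, 0.083]
tool_rot: [0.0, 0.012, 1.0, -0.0]
contact_force: [-0.8, 0.1, -1.1]
gripper_width: 0.614
grasp_force: 63.3
```

Call:
send_rows --increments '[{"dx": 0,"dy": 0,"dz": 0.001,"yaw": 0,"claw": 1},{"dx": 0,"dy": 0,"dz": 0.003,"yaw": 0,"claw": 1},{"dx": 0,"dy": 0,"dz": 0.003,"yaw": 0,"claw": 1}]'

```text
time: 7.08
tool_pos: [0.4832, -0.1228, 0.0814]
tool_rot: [0.0, 0.012, 1.0, -0.0]
contact_force: [-1.0, 0.2, -1.1]
gripper_width: 0.613
grasp_force: 63.3
```

Call:
send_rows --increments '[{"dx": 0,"dy": 0,"dz": 0.002,"yaw": 0,"claw": 1},{"dx": 0,"dy": 0,"dz": 0.004,"yaw": 0,"claw": 1},{"dx": 0,"dy": 0,"dz": 0.004,"yaw": 0,"claw": 1}]'

```text
time: 7.45
tool_pos: [0.4839, -0.1228, 0.0814]
tool_rot: [0.0, 0.012, 1.0, -0.0]
contact_force: [-3.4, 1.8, 9.4]
gripper_width: 0.615
grasp_force: 64.3
```

Contact at deck height, 9 N. I'll release and rise.

Call:
send_rows --increments '[{"dx": 0,"dy": 0,"dz": 0,"yaw": 0,"claw": -0.5},{"dx": 0,"dy": 0,"dz": 0,"yaw": 0,"claw": -1},{"dx": 0,"dy": 0,"dz": 0,"yaw": 0,"claw": -1},{"dx": 0,"dy": 0,"dz": 0,"yaw": 0,"claw": -1},{"dx": 0,"dy": 0,"dz": 0,"yaw": 0,"claw": -1},{"dx": 0,"dy": 0,"dz": -0.05,"yaw": 0,"claw": -1},{"dx": 0,"dy": 0,"dz": -0.15,"yaw": 0,"claw": -1},{"dx": 0,"dy": 0,"dz": -0.25,"yaw": 0,"claw": -1},{"dx": 0,"dy": 0.1,"dz": -0.25,"yaw": 0,"claw": -1},{"dx": 0,"dy": 0.22,"dz": -0.25,"yaw": 0,"claw": -1},{"dx": 0,"dy": 0.34,"dz": -0.25,"yaw": 0,"claw": -1},{"dx": 0,"dy": 0.46,"dz": -0.25,"yaw": 0,"claw": -1},{"dx": 0,"dy": 0.58,"dz": -0.25,"yaw": 0,"claw": -1},{"dx": 0,"dy": 0.7,"dz": -0.25,"yaw": 0,"claw": -1},{"dx": 0,"dy": 0.81,"dz": -0.25,"yaw": 0,"claw": -1},{"dx": 0,"dy": 0.85,"dz": -0.25,"yaw": 0,"claw": -1},{"dx": 0,"dy": 0.85,"dz": -0.25,"yaw": 0,"claw": -1}]'

```text
time: 9.57
tool_pos: [0.4934, 0.3027, 0.204]
tool_rot: [-0.0, 0.012, 1.0, -0.0]
contact_force: [-0.3, -0.8, -0.2]
gripper_width: 0.995
grasp_force: 0.0
```

```bash
python3 -c "
from h import *
st=manip.state(); a=manip.grab_frame('wrist'); t=manip.grab_frame('top')
cv2.imwrite('pics/w2.png',a[:,:,::-1]); cv2.imwrite('pics/t2.png',t[:,:,::-1])
h=cv2.cvtColor(a,cv2.COLOR_RGB2HSV); m=cv2.inRange(h,(20,150,215),(35,255,255))
n,l,s,c=cv2.connectedComponentsWithStats(m); i=1+s[1:,4].argmax(); print(s[i],c[i],p2w('wrist',[c[i]],.098,st))
cv2.imwrite('pics/mix.png',np.hstack([cv2.resize(a,(400,300))[:,:,::-1],cv2.resize(t[165:290,250:417],(400,300))[:,:,::-1]]))
plan([(.5353,.3008,.063)],88.6)"
```

```text
[ 296  269   48   44 1645] [319.65410334 290.61823708] [[0.53354583 0.30349138 0.098     ]]
t 9.68 tcp [0.4937 0.3011 0.2041] psi 88.5 tilt [-0.    -0.001] F [ 0.4 -0.4 -0.2] w 1.005 gf 0.0 j6 -1.13
(0.5353, 0.3008, 0.063) -> [-0.0833  0.0019  0.2821] yaw -0.0008
```

View pics/mix.png

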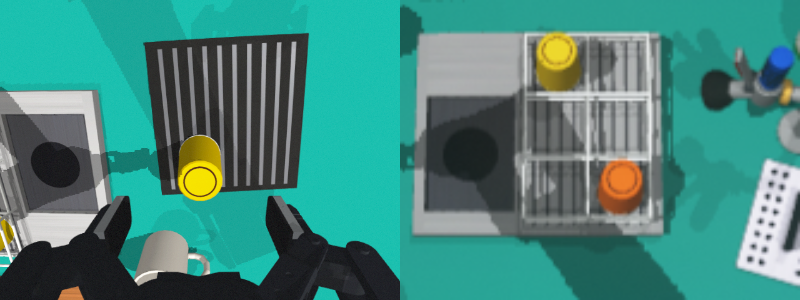

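Left: yellow beaker unmoved on the mat at about (0.534,0.302). Right: orange beaker upright in cell 1, racked yellow untouched. Now I'll pick the yellow one.

Call:
send_rows --increments '[{"dx": -0.04,"dy": 0.002,"dz": 0,"yaw": 0,"claw": -1},{"dx": -0.082,"dy": 0.002,"dz": 0.04,"yaw": 0,"claw": -1},{"dx": -0.082,"dy": 0.002,"dz": 0.11,"yaw": 0,"claw": -1},{"dx": -0.082,"dy": 0.002,"dz": 0.18,"yaw": 0,"claw": -1},{"dx": -0.082,"dy": 0.002,"dz": 0.24,"yaw": 0,"claw": -1},{"dx": -0.082,"dy": 0.002,"dz": 0.27,"yaw": 0,"claw": -1},{"dx": -0.082,"dy": 0.002,"dz": 0.282,"yaw": 0,"claw": -1},{"dx": -0.082,"dy": 0.002,"dz": 0.282,"yaw": 0,"claw": -1},{"dx": -0.082,"dy": 0.002,"dz": 0.282,"yaw": 0,"claw": 1},{"dx": -0.082,"dy": 0.002,"dz": 0.282,"yaw": 0,"claw": 1},{"dx": -0.082,"dy": 0.002,"dz": 0.282,"yaw": 0,"claw": 1},{"dx": -0.082,"dy": 0.002,"dz": 0.282,"yaw": 0,"claw": 1},{"dx": -0.082,"dy": 0.002,"dz": 0.282,"yaw": 0,"claw": 1},{"dx": -0.082,"dy": 0.002,"dz": 0.282,"yaw": 0,"claw": 1},{"dx": -0.082,"dy": 0.002,"dz": 0.282,"yaw": 0,"claw": 1},{"dx": -0.082,"dy": 0.002,"dz": 0.282,"yaw": 0,"claw": 1}]'

```text
time: 11.68
tool_pos: [0.5359, 0.3029, 0.0652]
tool_rot: [0.002, 0.012, 1.0, 0.001]
contact_force: [0.5, 1.0, 6.6]
gripper_width: 0.613
grasp_force: 63.3
```

```bash
python3 -c "
from h import *
z=manip.state()['tool_pos'][2];x,y=.568,-.04
plan([(.5353,.302,.2),(x,y,.2),(x,y,z+.017)],88.6)"
```

```text
t 11.68 tcp [0.5359 0.3029 0.0652] psi 88.6 tilt [0.003 0.001] F [0.5 1.  6.6] w 0.613 gf 63.3 j6 -1.15
(0.5353, 0.302, 0.2) -> [ 0.0003 -0.0014 -0.2696] yaw -0.0001
(0.568, -0.04, 0.2) -> [-0.0819 -0.6836 -0.2703] yaw -0.0001
(0.568, -0.04, np.float64(0.08221905950582857)) -> [-0.0812 -0.6839 -0.0348] yaw -0.0001
```

Call:
send_rows --increments '[{"dx": 0,"dy": 0,"dz": -0.05,"yaw": 0,"claw": 1},{"dx": 0,"dy": 0,"dz": -0.13,"yaw": 0,"claw": 1},{"dx": 0,"dy": 0,"dz": -0.21,"yaw": 0,"claw": 1},{"dx": -0.01,"dy": -0.05,"dz": -0.26,"yaw": 0,"claw": 1},{"dx": -0.02,"dy": -0.12,"dz": -0.27,"yaw": 0,"claw": 1},{"dx": -0.03,"dy": -0.21,"dz": -0.27,"yaw": 0,"claw": 1},{"dx": -0.04,"dy": -0.31,"dz": -0.27,"yaw": 0,"claw": 1},{"dx": -0.055,"dy": -0.41,"dz": -0.27,"yaw": 0,"claw": 1},{"dx": -0.07,"dy": -0.51,"dz": -0.27,"yaw": 0,"claw": 1},{"dx": -0.08,"dy": -0.6,"dz": -0.27,"yaw": 0,"claw": 1},{"dx": -0.082,"dy": -0.66,"dz": -0.27,"yaw": 0,"claw": 1},{"dx": -0.082,"dy": -0.684,"dz": -0.27,"yaw": 0,"claw": 1},{"dx": -0.082,"dy": -0.684,"dz": -0.24,"yaw": 0,"claw": 1},{"dx": -0.082,"dy": -0.684,"dz": -0.2,"yaw": 0,"claw": 1},{"dx": -0.082,"dy": -0.684,"dz": -0.18,"yaw": 0,"claw": 1},{"dx": -0.082,"dy": -0.684,"dz": -0.18,"yaw": 0,"claw": 1},{"dx": -0.082,"dy": -0.684,"dz": -0.18,"yaw": 0,"claw": 1}]'

```text
time: 13.8
tool_pos: [0.5674, -0.0404, 0.1537]
tool_rot: [0.0, 0.012, 1.0, -0.0]
contact_force: [0.8, -0.2, -0.6]
gripper_width: 0.611
grasp_force: 63.3
```

```bash
python3 -c "
from h import *
plan([(.568,-.04,.0822)],88.6)"
```

```text
t 13.80 tcp [ 0.5674 -0.0404  0.1537] psi 88.6 tilt [ 0.001 -0.   ] F [ 0.8 -0.2 -0.6] w 0.611 gf 63.3 j6 -1.75
(0.568, -0.04, 0.0822) -> [-0.001   0.0009  0.1429] yaw 0.0001
```

Call:
send_rows --increments '[{"dx": -0.001,"dy": 0,"dz": 0.04,"yaw": 0,"claw": 1},{"dx": -0.001,"dy": 0,"dz": 0.08,"yaw": 0,"claw": 1},{"dx": -0.001,"dy": 0,"dz": 0.11,"yaw": 0,"claw": 1},{"dx": -0.001,"dy": 0,"dz": 0.13,"yaw": 0,"claw": 1},{"dx": -0.001,"dy": 0,"dz": 0.138,"yaw": 0,"claw": 1},{"dx": -0.001,"dy": 0,"dz": 0.142,"yaw": 0,"claw": 1},{"dx": -0.001,"dy": 0,"dz": 0.145,"yaw": 0,"claw": 1},{"dx": -0.001,"dy": 0,"dz": 0.147,"yaw": 0,"claw": 1},{"dx": -0.001,"dy": 0,"dz": 0.147,"yaw": 0,"claw": 1}]'

```text
time: 14.92
tool_pos: [0.5686, -0.0409, 0.0823]
tool_rot: [0.001, 0.012, 1.0, -0.0]
contact_force: [-3.3, 1.6, 6.7]
gripper_width: 0.612
grasp_force: 64.2
```

Contact (6.7 N), so release and rise. Then I'll go back from the gun and over to the strainer.

Call:
send_rows --increments '[{"dx": 0,"dy": 0,"dz": 0,"yaw": 0,"claw": -0.5},{"dx": 0,"dy": 0,"dz": 0,"yaw": 0,"claw": -1},{"dx": 0,"dy": 0,"dz": 0,"yaw": 0,"claw": -1},{"dx": 0,"dy": 0,"dz": 0,"yaw": 0,"claw": -1},{"dx": 0,"dy": 0,"dz": 0,"yaw": 0,"claw": -1},{"dx": 0,"dy": 0,"dz": -0.05,"yaw": 0,"claw": -1},{"dx": 0,"dy": 0,"dz": -0.15,"yaw": 0,"claw": -1},{"dx": 0,"dy": 0,"dz": -0.25,"yaw": 0,"claw": -1},{"dx": 0.1,"dy": 0,"dz": -0.25,"yaw": 0,"claw": -1},{"dx": 0.2,"dy": -0.05,"dz": -0.25,"yaw": 0.05,"claw": -1},{"dx": 0.27,"dy": -0.14,"dz": -0.25,"yaw": 0.1,"claw": -1},{"dx": 0.27,"dy": -0.26,"dz": -0.25,"yaw": 0.198,"claw": -1},{"dx": 0.27,"dy": -0.38,"dz": -0.25,"yaw": 0.198,"claw": -1},{"dx": 0.27,"dy": -0.5,"dz": -0.25,"yaw": 0.198,"claw": -1},{"dx": 0.27,"dy": -0.6,"dz": -0.25,"yaw": 0.198,"claw": -1},{"dx": 0.27,"dy": -0.63,"dz": -0.25,"yaw": 0.198,"claw": -1},{"dx": 0.27,"dy": -0.63,"dz": -0.25,"yaw": 0.198,"claw": -1}]'

```text
time: 17.05
tool_pos: [0.4247, -0.3525, 0.2045]
tool_rot: [-0.0, 0.161, 0.987, 0.0]
contact_force: [-0.0, 0.5, -0.2]
gripper_width: 0.998
grasp_force: 0.0
```

```bash
python3 -c "
from h import *
st=manip.state(); a=manip.grab_frame('wrist'); t=manip.grab_frame('top')
cv2.imwrite('pics/t3.png',t[:,:,::-1])
cv2.imwrite('pics/mix2.png',np.hstack([a[:,:,::-1][:,60:580],cv2.resize(t[165:290,250:330],(280,480))[:,:,::-1]]))
print(w2p('wrist',[(.4722,-.3692,.04),(.3964,-.3441,.04)],st))
plan([(.4343,-.3566,.018)],71.6)"
```

```text
[[316.38457743 271.43723822]
 [316.06749627 180.53338459]]
t 17.15 tcp [ 0.425  -0.3512  0.2046] psi 71.6 tilt [-0.     0.001] F [-0.1  0.4  0.2] w 0.999 gf 0.0 j6 -2.08
(0.4343, -0.3566, 0.018) -> [-0.0213 -0.0047  0.3732] yaw 0.0002
```

View pics/mix2.png

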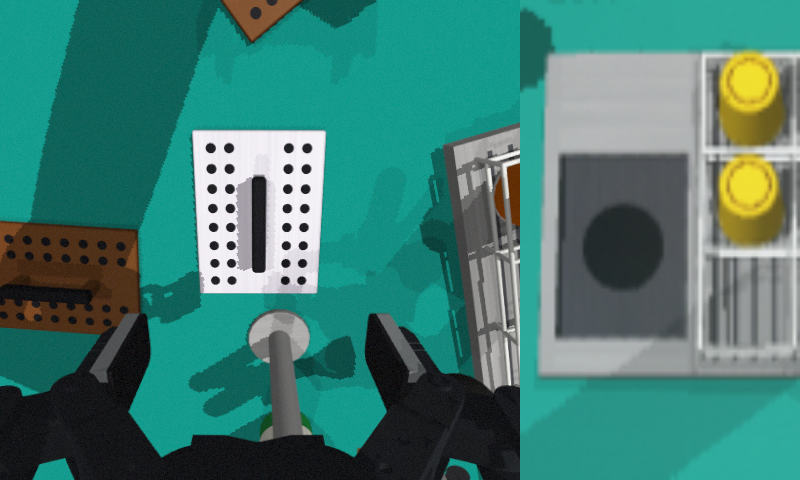

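Handle at column 318, rows 177–272 in the full frame; predicted column 316, rows 180–271. The plate is aligned and unmoved, and yellow stands upright in cell 4. I'll descend to the handle.

Call:
send_rows --increments '[{"dx": -0.02,"dy": -0.003,"dz": 0.08,"yaw": 0,"claw": -1},{"dx": -0.021,"dy": -0.003,"dz": 0.16,"yaw": 0,"claw": -1},{"dx": -0.021,"dy": -0.003,"dz": 0.24,"yaw": 0,"claw": -1},{"dx": -0.021,"dy": -0.003,"dz": 0.3,"yaw": 0,"claw": -1},{"dx": -0.021,"dy": -0.003,"dz": 0.34,"yaw": 0,"claw": -1},{"dx": -0.021,"dy": -0.003,"dz": 0.36,"yaw": 0,"claw": -1},{"dx": -0.021,"dy": -0.003,"dz": 0.369,"yaw": 0,"claw": -1},{"dx": -0.021,"dy": -0.003,"dz": 0.369,"yaw": 0,"claw": -1},{"dx": -0.021,"dy": -0.003,"dz": 0.369,"yaw": 0,"claw": -1}]'

```text
time: 18.27
tool_pos: [0.4349, -0.3577, 0.0214]
tool_rot: [0.001, 0.16, 0.987, -0.001]
contact_force: [0.0, 1.0, 0.8]
gripper_width: 1.0
grasp_force: 0.0
```

Call:
send_rows --increments '[{"dx": 0,"dy": 0,"dz": 0,"yaw": 0,"claw": 0.2},{"dx": 0,"dy": 0,"dz": 0,"yaw": 0,"claw": 0.5},{"dx": 0,"dy": 0,"dz": 0,"yaw": 0,"claw": 1},{"dx": 0,"dy": 0,"dz": 0,"yaw": 0,"claw": 1},{"dx": 0,"dy": 0,"dz": 0,"yaw": 0,"claw": 1},{"dx": 0,"dy": 0,"dz": 0,"yaw": 0,"claw": 1},{"dx": 0,"dy": 0,"dz": 0,"yaw": 0,"claw": 1},{"dx": 0,"dy": 0,"dz": 0,"yaw": 0,"claw": 1},{"dx": 0,"dy": 0,"dz": 0,"yaw": 0,"claw": 1},{"dx": 0,"dy": 0,"dz": 0,"yaw": 0,"claw": 1}]'

```text
time: 19.52
tool_pos: [0.4345, -0.357, 0.0205]
tool_rot: [0.0, 0.16, 0.987, 0.0]
contact_force: [1.0, 2.1, 4.1]
gripper_width: 0.12
grasp_force: 61.1
```

```bash
python3 -c "
from h import *
plan([(.4343,-.3566,.18)],71.6)"
```

```text
t 19.52 tcp [ 0.4345 -0.357   0.0205] psi 71.6 tilt [0. 0.] F [1.  2.1 4.1] w 0.120 gf 61.1 j6 -2.07
(0.4343, -0.3566, 0.18) -> [ 0.0006  0.0007 -0.319 ] yaw -0.0004
```

Call:
send_rows --increments '[{"dx": 0,"dy": 0,"dz": -0.03,"yaw": 0,"claw": 1},{"dx": 0,"dy": 0,"dz": -0.1,"yaw": 0,"claw": 1},{"dx": 0,"dy": 0,"dz": -0.2,"yaw": 0,"claw": 1},{"dx": 0,"dy": 0,"dz": -0.3,"yaw": 0,"claw": 1},{"dx": 0,"dy": 0,"dz": -0.38,"yaw": 0,"claw": 1},{"dx": 0,"dy": 0,"dz": -0.4,"yaw": 0,"claw": 1},{"dx": 0,"dy": 0,"dz": -0.4,"yaw": 0,"claw": 1}]'

```text
time: 20.4
tool_pos: [0.4339, -0.357, 0.2195]
tool_rot: [-0.0, 0.16, 0.987, 0.0]
contact_force: [0.0, 0.2, -3.7]
gripper_width: 0.124
grasp_force: 60.0
```

```bash
python3 -c "
from h import *
plan([(.41,-.28,.22),(.43,-.1,.22),(.47,.02,.22),(.5445,.0782,.22),(.5445,.0782,.12)],88.7)"
```

```text
t 20.40 tcp [ 0.4339 -0.357   0.2195] psi 71.6 tilt [-0.001  0.   ] F [ 0.   0.2 -3.7] w 0.124 gf 60.0 j6 -2.07
(0.41, -0.28, 0.22) -> [ 0.0941  0.1309 -0.0009] yaw -0.1995
(0.43, -0.1, 0.22) -> [ 0.1701  0.485  -0.0009] yaw -0.1995
(0.47, 0.02, 0.22) -> [ 0.1702  0.738  -0.0009] yaw -0.1995
(0.5445, 0.0782, 0.22) -> [ 0.0656  0.8956 -0.001 ] yaw -0.1995
(0.5445, 0.0782, 0.12) -> [0.0655 0.8956 0.199 ] yaw -0.1995
```

Call:
send_rows --increments '[{"dx": 0.04,"dy": 0.03,"dz": 0,"yaw": 0,"claw": 1},{"dx": 0.08,"dy": 0.1,"dz": 0,"yaw": 0,"claw": 1},{"dx": 0.11,"dy": 0.18,"dz": 0,"yaw": -0.04,"claw": 1},{"dx": 0.13,"dy": 0.26,"dz": 0,"yaw": -0.08,"claw": 1},{"dx": 0.15,"dy": 0.34,"dz": 0,"yaw": -0.12,"claw": 1},{"dx": 0.16,"dy": 0.42,"dz": 0,"yaw": -0.16,"claw": 1},{"dx": 0.17,"dy": 0.5,"dz": 0,"yaw": -0.2,"claw": 1},{"dx": 0.17,"dy": 0.58,"dz": 0,"yaw": -0.2,"claw": 1},{"dx": 0.17,"dy": 0.66,"dz": 0,"yaw": -0.2,"claw": 1},{"dx": 0.17,"dy": 0.74,"dz": 0,"yaw": -0.2,"claw": 1},{"dx": 0.12,"dy": 0.81,"dz": 0,"yaw": -0.2,"claw": 1},{"dx": 0.08,"dy": 0.87,"dz": 0,"yaw": -0.2,"claw": 1},{"dx": 0.066,"dy": 0.896,"dz": 0.02,"yaw": -0.2,"claw": 1},{"dx": 0.066,"dy": 0.896,"dz": 0.06,"yaw": -0.2,"claw": 1},{"dx": 0.066,"dy": 0.896,"dz": 0.1,"yaw": -0.2,"claw": 1},{"dx": 0.066,"dy": 0.896,"dz": 0.12,"yaw": -0.2,"claw": 1},{"dx": 0.066,"dy": 0.896,"dz": 0.12,"yaw": -0.2,"claw": 1},{"dx": 0.066,"dy": 0.896,"dz": 0.12,"yaw": -0.2,"claw": 1}]'

```text
time: 22.65
tool_pos: [0.5452, 0.0781, 0.1612]
tool_rot: [0.001, 0.011, 1.0, -0.0]
contact_force: [0.3, -0.3, -3.0]
gripper_width: 0.122
grasp_force: 60.0
```

```bash
python3 -c "
from h import *
st=manip.state(); a=manip.grab_frame('wrist'); cv2.imwrite('pics/w3.png',a[:,:,::-1])
cv2.imwrite('pics/w3c.png',cv2.resize(a[:400,:,::-1],(800,500)))
plan([(.5445,.0782,.16)],88.7)
R_=np.array([[.6269,.1371,.02],[.624,.0162,.02],[.4619,.019,.02],[.4654,.1406,.02]]);print(w2p('wrist',R_,st)*1.25)"
```

```text
t 22.70 tcp [0.5454 0.0782 0.1615] psi 88.7 tilt [ 0.002 -0.   ] F [ 0.1 -0.6 -4.5] w 0.123 gf 60.0 j6 -1.54
(0.5445, 0.0782, 0.16) -> [ 0.0017 -0.      0.0031] yaw 0.0004
[[486.34209451 393.34673582]
 [307.47718559 392.88336888]
 [289.42585198 140.56830579]
 [503.32202606 142.213299  ]]
```

View pics/w3c.png

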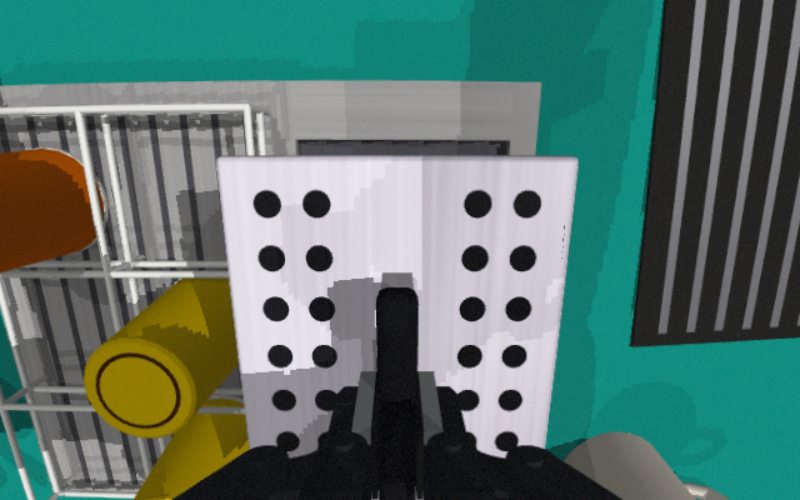

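```bash
python3 -c "
from h import *
f=lambda p,z:p2w('wrist',(np.float64(p)+.5)/1.25-.5,z)
P=f([[218,157],[577,157]],.149); Q=f([[298,140],[509,140]],.02)
print(P,Q,np.linalg.norm(P[0]-P[1]),np.linalg.norm(Q[0]-Q[1]))
print('plate near mid',P.mean(0),'recess near mid',Q.mean(0))
S=f([[578,157],[548,450]],.149);print(S,np.degrees(np.arctan2(*(S[1]-S[0])[1::-1])))
S=f([[218,157],[249,450]],.149);print(S,np.degrees(np.arctan2(*(S[1]-S[0])[1::-1])))
for z in (.145,.149,.153):P=f([[218,157],[577,157]],z);print(z,np.linalg.norm(P[0]-P[1]))
"
```

```text
[[0.46642035 0.02375507 0.149     ]
 [0.46881038 0.13675481 0.149     ]] [[0.46191083 0.0238935  0.02      ]
 [0.46440784 0.14386327 0.02      ]] 0.11302501152044339 0.1199957492664176
plate near mid [0.46761536 0.08025494 0.149     ] recess near mid [0.46315934 0.08387838 0.02      ]
[[0.46881406 0.13707321 0.149     ]
 [0.57801024 0.13649339 0.149     ]] -0.3042277407503967
[[0.46642035 0.02375507 0.149     ]
 [0.57558263 0.0202719  0.149     ]] -1.82758390610415
0.145 0.11593927460075168
0.149 0.11302501152044339
0.153 0.11011074844013519
```

```bash
python3 -c "
import cv2,numpy as np
s=cv2.imread('pics/scene0.png')[240:330,345:440]; s=cv2.resize(s,None,fx=4,fy=4,interpolation=cv2.INTER_CUBIC)
w=cv2.imread('pics/w3.png')[55:135,200:440]; w=cv2.resize(w,None,fx=3,fy=3,interpolation=cv2.INTER_CUBIC)
o=np.zeros((600,800,3),np.uint8); o[:360,:380]=s; o[360:600,:720]=w
t=cv2.imread('pics/t3.png')[190:270,250:315]; t=cv2.resize(t,None,fx=4.5,fy=4.5,interpolation=cv2.INTER_CUBIC); o[:360,400:400+t.shape[1]]=t; print(t.shape)
cv2.imwrite('pics/rec.png',o)"
```

```text
(360, 292, 3)
```

View pics/rec.png

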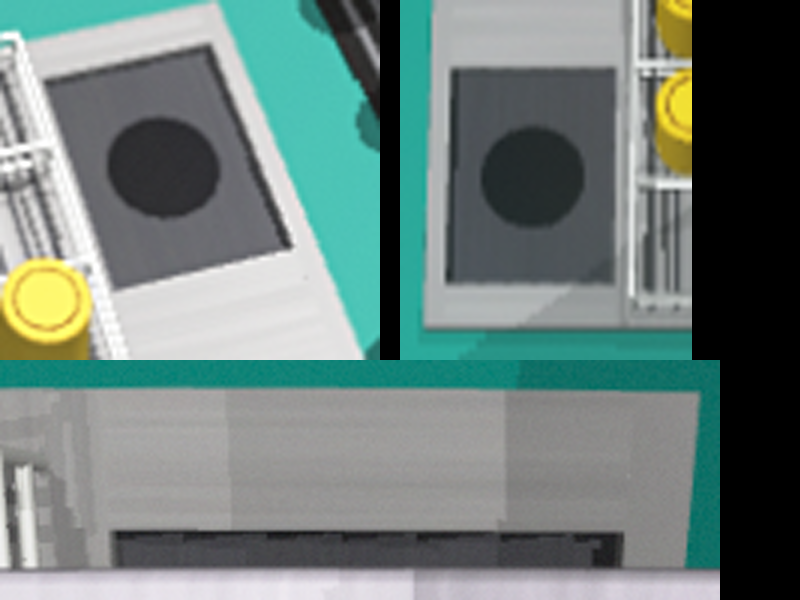

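```bash
python3 -c "
from h import *
np.set_printoptions(precision=4,suppress=True)
S=(np.float64([[45,80],[211,46],[293,248],[112,288]])+.5)/4-.5+[345,240]
T=(np.float64([[615,284],[445,284],[449,68],[615,68]])-[400,0]+.5)/4.5-.5+[250,190]
W=(np.float64([[113,532],[624,533],[698,392]])-[0,360]+.5)/3-.5+[200,55]
for n,p in(('scene',S),('top',T),('wrist',W)):
  X=p2w(n,p,.02)[:,:2]; print(n,X.tolist(),X.mean(0),X[:2].mean(0))
"
```

```text
scene [[0.4628383347601355, 0.025553743571830934], [0.46786397771877486, 0.14386338538486174], [0.6259820844304018, 0.13986438266894433], [0.6204674025502195, 0.018998186413792445]] [0.5443 0.0821] [0.4654 0.0847]
top [[0.46238412247891514, 0.019735052511284226], [0.4659883681557183, 0.14228167446820722], [0.6274632345183878, 0.13921088400615378], [0.6236558482123642, 0.016948583104109127]] [0.5449 0.0795] [0.4642 0.081 ]
wrist [[0.46196013284259574, 0.0231985562278776], [0.4647090611453314, 0.14428208424782712], [0.43385588891822985, 0.15989882930832955]] [0.4535 0.1091] [0.4633 0.0837]
```

```bash
python3 -c "
from h import *
plan([(.5443,.0808,.05)],88.7)"
```

```text
t 22.70 tcp [0.5454 0.0782 0.1615] psi 88.7 tilt [ 0.002 -0.   ] F [ 0.1 -0.6 -4.5] w 0.123 gf 60.0 j6 -1.54
(0.5443, 0.0808, 0.05) -> [0.0027 0.0052 0.2231] yaw 0.0004
```

Call:
send_rows --increments '[{"dx": 0.002,"dy": 0.005,"dz": 0.05,"yaw": 0,"claw": 1},{"dx": 0.002,"dy": 0.005,"dz": 0.1,"yaw": 0,"claw": 1},{"dx": 0.002,"dy": 0.005,"dz": 0.15,"yaw": 0,"claw": 1},{"dx": 0.002,"dy": 0.005,"dz": 0.19,"yaw": 0,"claw": 1},{"dx": 0.002,"dy": 0.005,"dz": 0.215,"yaw": 0,"claw": 1},{"dx": 0.002,"dy": 0.005,"dz": 0.223,"yaw": 0,"claw": 1},{"dx": 0.002,"dy": 0.005,"dz": 0.223,"yaw": 0,"claw": 1},{"dx": 0.002,"dy": 0.005,"dz": 0.223,"yaw": 0,"claw": 1}]'

```text
time: 23.7
tool_pos: [0.5446, 0.0809, 0.0499]
tool_rot: [0.001, 0.011, 1.0, 0.0]
contact_force: [0.3, 0.3, -4.4]
gripper_width: 0.118
grasp_force: 59.9
```

```bash
python3 -c "
from h import *
plan([(.5443,.0808,.034)],88.7)
st=manip.state(); s=manip.grab_frame('scene')[235:335,340:445,::-1]; w=manip.grab_frame('wrist')[:400,:,::-1]
cv2.imwrite('pics/s4.png',np.hstack([cv2.resize(s,None,fx=4,fy=4,interpolation=cv2.INTER_CUBIC),w[:400,140:520]]))"
```

```text
t 23.70 tcp [0.5446 0.0809 0.0499] psi 88.8 tilt [ 0.002 -0.   ] F [ 0.3  0.3 -4.4] w 0.118 gf 59.9 j6 -1.54
(0.5443, 0.0808, 0.034) -> [ 0.0007 -0.0002  0.0317] yaw 0.0006
```

View pics/s4.png

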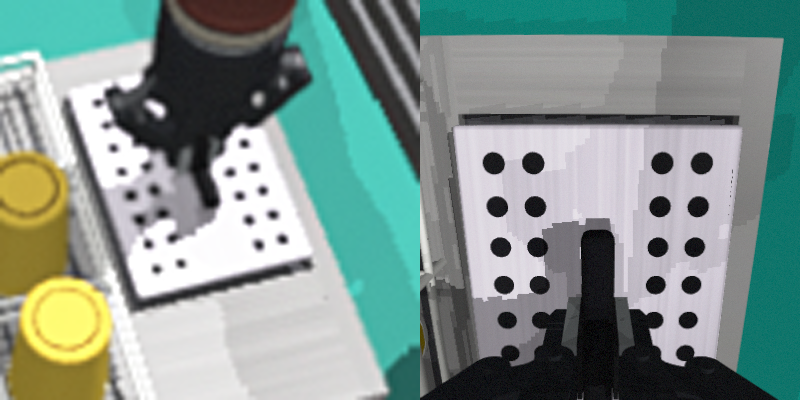

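```bash
python3 -c "
from h import *
P=p2w('wrist',[[175,127],[461,127]],.0365);Q=p2w('wrist',[[180,115],[459,115]],.02)
print(P,Q,np.linalg.norm(P[0]-P[1]),np.linalg.norm(Q[0]-Q[1]),P.mean(0)-Q.mean(0))"
```

```text
[[0.46607728 0.02641666 0.0365    ]
 [0.4684397  0.13956444 0.0365    ]] [[0.46162466 0.02328312 0.02      ]
 [0.46413801 0.14422735 0.02      ]] 0.11317243979164605 0.12097034179022484 [ 0.00437716 -0.00076468  0.0165    ]
```

Scene crop and wrist view: the plate hovers above the recess. The wrist shows recess edge columns 460–739 at row 115 and plate edge columns 455–741 at row 127, so it is centred to about 1 mm. I'll correct slightly and lower in small steps.

Call:
send_rows --increments '[{"dx": 0.002,"dy": 0.001,"dz": 0.006,"yaw": 0,"claw": 1},{"dx": 0.002,"dy": 0.001,"dz": 0.012,"yaw": 0,"claw": 1},{"dx": 0.002,"dy": 0.001,"dz": 0.018,"yaw": 0,"claw": 1},{"dx": 0.002,"dy": 0.001,"dz": 0.022,"yaw": 0,"claw": 1},{"dx": 0.002,"dy": 0.001,"dz": 0.026,"yaw": 0,"claw": 1},{"dx": 0.002,"dy": 0.001,"dz": 0.026,"yaw": 0,"claw": 1}]'

```text
time: 24.55
tool_pos: [0.5426, 0.0814, 0.0355]
tool_rot: [-0.0, 0.011, 1.0, -0.0]
contact_force: [-0.5, 0.0, -4.0]
gripper_width: 0.124
grasp_force: 59.9
```

It's 5 mm into the recess with no contact. Continue down and press.

Call:
send_rows --increments '[{"dx": 0,"dy": 0,"dz": 0.003,"yaw": 0,"claw": 1},{"dx": 0,"dy": 0,"dz": 0.006,"yaw": 0,"claw": 1},{"dx": 0,"dy": 0,"dz": 0.009,"yaw": 0,"claw": 1},{"dx": 0,"dy": 0,"dz": 0.011,"yaw": 0,"claw": 1},{"dx": 0,"dy": 0,"dz": 0.011,"yaw": 0,"claw": 1}]'

```text
time: 25.18
tool_pos: [0.5429, 0.0814, 0.0325]
tool_rot: [-0.001, 0.011, 1.0, -0.0]
contact_force: [-7.3, -0.1, 11.0]
gripper_width: 0.125
grasp_force: 62.0
```

The plate is seated at z 0.0325, the flush height, under about 15 N. Release, rise, and go over the gun at a safe height.

Call:
send_rows --increments '[{"dx": 0,"dy": 0,"dz": 0,"yaw": 0,"claw": 0},{"dx": 0,"dy": 0,"dz": 0,"yaw": 0,"claw": -1},{"dx": 0,"dy": 0,"dz": 0,"yaw": 0,"claw": -1},{"dx": 0,"dy": 0,"dz": 0,"yaw": 0,"claw": -1},{"dx": 0,"dy": 0,"dz": 0,"yaw": 0,"claw": -1},{"dx": 0,"dy": 0,"dz": 0,"yaw": 0,"claw": -1},{"dx": 0,"dy": 0,"dz": -0.03,"yaw": 0,"claw": -1},{"dx": 0,"dy": 0,"dz": -0.1,"yaw": 0,"claw": -1},{"dx": 0,"dy": 0,"dz": -0.2,"yaw": 0,"claw": -1},{"dx": 0,"dy": 0,"dz": -0.3,"yaw": 0,"claw": -1},{"dx": 0,"dy": 0,"dz": -0.4,"yaw": 0,"claw": -1},{"dx": 0,"dy": 0,"dz": -0.5,"yaw": 0,"claw": -1},{"dx": 0,"dy": 0,"dz": -0.6,"yaw": 0,"claw": -1},{"dx": 0,"dy": 0,"dz": -0.7,"yaw": 0,"claw": -1},{"dx": 0,"dy": 0,"dz": -0.78,"yaw": 0,"claw": -1},{"dx": 0,"dy": 0,"dz": -0.78,"yaw": 0,"claw": -1}]'

```text
time: 27.18
tool_pos: [0.5435, 0.0815, 0.4266]
tool_rot: [0.005, 0.011, 1.0, 0.0]
contact_force: [0.0, -0.3, -0.6]
gripper_width: 0.998
grasp_force: 0.0
```

```bash
python3 -c "
from h import *
plan([(.585,-.29,.42)],77)"
```

```text
t 27.18 tcp [0.5435 0.0815 0.4266] psi 88.8 tilt [0.01 0.  ] F [ 0.  -0.3 -0.6] w 0.998 gf 0.0 j6 -1.54
(0.585, -0.29, 0.42) -> [-0.099 -0.741  0.014] yaw 0.1368
```

Call:
send_rows --increments '[{"dx": -0.099,"dy": -0.741,"dz": 0.014,"yaw": 0.137,"claw": -1},{"dx": -0.099,"dy": -0.741,"dz": 0.014,"yaw": 0.137,"claw": -1},{"dx": -0.099,"dy": -0.741,"dz": 0.014,"yaw": 0.137,"claw": -1},{"dx": -0.099,"dy": -0.741,"dz": 0.014,"yaw": 0.137,"claw": -1},{"dx": -0.099,"dy": -0.741,"dz": 0.014,"yaw": 0.137,"claw": -1},{"dx": -0.099,"dy": -0.741,"dz": 0.014,"yaw": 0.137,"claw": -1},{"dx": -0.099,"dy": -0.741,"dz": 0.014,"yaw": 0.137,"claw": -1},{"dx": -0.099,"dy": -0.741,"dz": 0.014,"yaw": 0.137,"claw": -1},{"dx": -0.099,"dy": -0.741,"dz": 0.014,"yaw": 0.137,"claw": -1},{"dx": -0.099,"dy": -0.741,"dz": 0.014,"yaw": 0.137,"claw": -1}]'

```text
time: 28.42
tool_pos: [0.5844, -0.2887, 0.4139]
tool_rot: [0.0, 0.113, 0.994, -0.0]
contact_force: [-0.1, 0.3, 0.5]
gripper_width: 1.005
grasp_force: 0.0
```

```bash
python3 -c "
from h import *
st=manip.state(); w=manip.grab_frame('wrist')[:,:,::-1]; t=manip.grab_frame('top')[:,:,::-1]; s=manip.grab_frame('scene')[:,:,::-1]
cv2.imwrite('pics/w5.png',w);cv2.imwrite('pics/t5.png',t);cv2.imwrite('pics/s5.png',s)
o=np.zeros((600,800,3),np.uint8)
o[:300,:360]=cv2.resize(s[235:335,330:450],(360,300)); o[300:600,:360]=cv2.resize(t[165:290,240:390],(360,300))
o[:480,360:]=w[:,100:540]
cv2.imwrite('pics/m5.png',o)
np.save('st5.npy',np.r_[st['tool_pos'],st['tool_rot']])
plan([(.581,-.3056,.42)],77)"
```

```text
t 28.57 tcp [ 0.5843 -0.2893  0.4137] psi 77.0 tilt [ 0.001 -0.   ] F [ 0.6 -0.5  0.1] w 1.001 gf 0.0 j6 -1.92
(0.581, -0.3056, 0.42) -> [-0.0009 -0.0333 -0.0126] yaw 0.0004
```

View pics/m5.png

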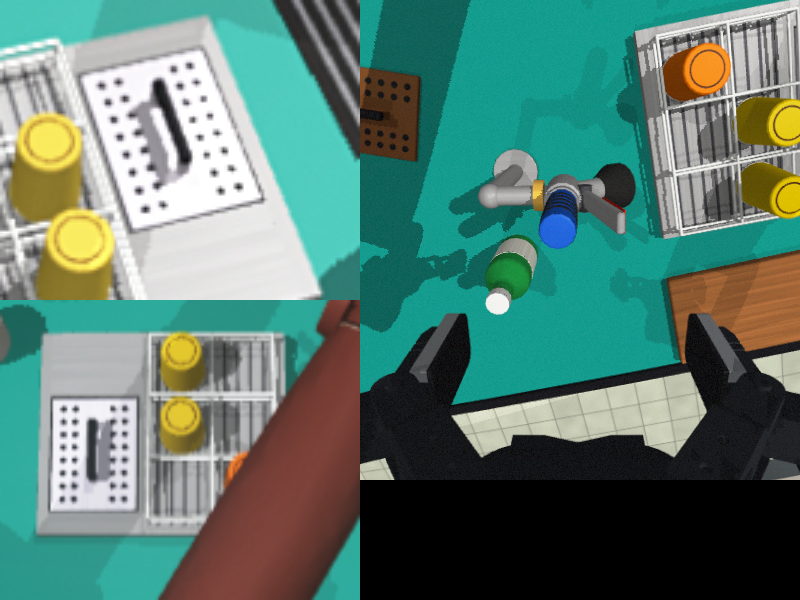

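Strainer flush and level, and all three beakers upright. Wrist raw pixels: grip top (298,232), trigger near (357,220), elbow (229,196). I'll enlarge the gun.

```bash
python3 -c "
import cv2,numpy as np
w=cv2.imread('pics/w5.png')[150:260,215:395]; w=cv2.resize(w,None,fx=4.4,fy=4.4,interpolation=cv2.INTER_CUBIC)
cv2.imwrite('pics/gun.png',w[:, :800])"
```

```text
(no output)
```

View pics/gun.png

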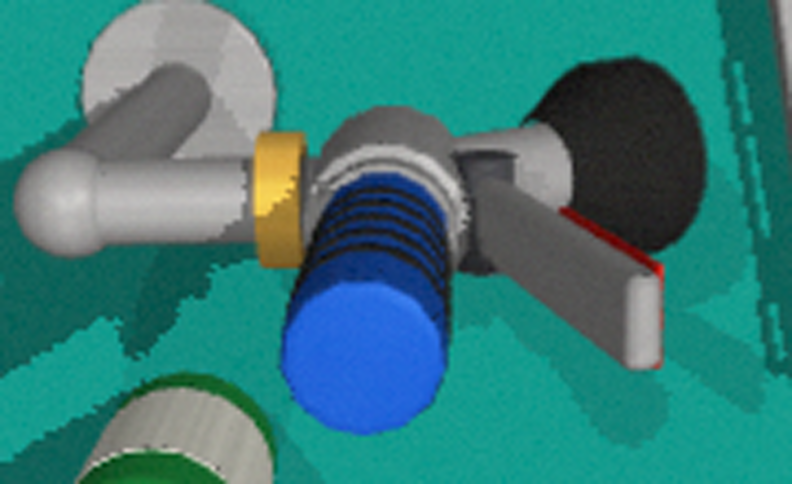

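```bash
python3 -c "
from h import *
v=np.load('st5.npy'); st=dict(tool_pos=v[:3],tool_rot=v[3:])
P=(np.float64([[364,357],[643,322],[661,275],[661,368],[68,204]])+.5)/4.4-.5+[215,150]
X=p2w('wrist',P,[.296,.28,.28,.28,.18],st); print(X)
a=lambda d:np.degrees(np.arctan2(d[1],d[0]))
g=X[0]; print('tip',a(X[1]-g),np.linalg.norm((X[1]-g)[:2]),'elbow',a(g-X[4]),np.linalg.norm((X[4]-g)[:2]),'tip-elbow',a(X[1]-X[4]),'face',a(X[3]-X[2])+90,np.linalg.norm(X[3]-X[2]))
print(p2w('top',(np.float64([[300,120],[208,103],[387,205]])+.5)/5-.5+[350,165],[.296,.28,.18]))
"
```

```text
[[ 0.57991107 -0.30237737  0.296     ]
 [ 0.58913778 -0.25619815  0.28      ]
 [ 0.58164466 -0.25165047  0.28      ]
 [ 0.5979775  -0.25470936  0.28      ]
 [ 0.56320433 -0.37411006  0.18      ]]
tip 78.70097207537214 0.04709195123954682 elbow 76.88937283554486 0.07365252819109612 tip-elbow 77.59590481081342 face 79.39228587773599 0.016616808155907447
[[ 0.58104563 -0.30558054  0.296     ]
 [ 0.59736952 -0.258059    0.28      ]
 [ 0.56373676 -0.37623521  0.18      ]]
```

```bash
python3 -c "
from h import *
plan([(.5835,-.2874,.41),(.5835,-.2874,.241)],78)"
```

```text
t 28.57 tcp [ 0.5843 -0.2893  0.4137] psi 77.0 tilt [ 0.001 -0.   ] F [ 0.6 -0.5  0.1] w 1.001 gf 0.0 j6 -1.92
(0.5835, -0.2874, 0.41) -> [0.0024 0.0033 0.0074] yaw -0.0112
(0.5835, -0.2874, 0.241) -> [0.0026 0.0034 0.3454] yaw -0.0112
```

Call:
send_rows --increments '[{"dx": 0.002,"dy": 0.003,"dz": 0.01,"yaw": -0.011,"claw": -1},{"dx": 0.002,"dy": 0.003,"dz": 0.06,"yaw": -0.011,"claw": -1},{"dx": 0.002,"dy": 0.003,"dz": 0.12,"yaw": -0.011,"claw": -1},{"dx": 0.002,"dy": 0.003,"dz": 0.17,"yaw": -0.011,"claw": -1},{"dx": 0.002,"dy": 0.003,"dz": 0.21,"yaw": -0.011,"claw": -1},{"dx": 0.002,"dy": 0.003,"dz": 0.24,"yaw": -0.011,"claw": -1},{"dx": 0.002,"dy": 0.003,"dz": 0.27,"yaw": -0.011,"claw": -1},{"dx": 0.002,"dy": 0.003,"dz": 0.3,"yaw": -0.011,"claw": -1},{"dx": 0.002,"dy": 0.003,"dz": 0.325,"yaw": -0.011,"claw": -1},{"dx": 0.002,"dy": 0.003,"dz": 0.345,"yaw": -0.011,"claw": -1},{"dx": 0.002,"dy": 0.003,"dz": 0.345,"yaw": -0.011,"claw": -1},{"dx": 0.002,"dy": 0.003,"dz": 0.345,"yaw": -0.011,"claw": -1}]'

```text
time: 30.08
tool_pos: [0.5838, -0.2886, 0.2414]
tool_rot: [0.0, 0.105, 0.994, -0.0]
contact_force: [-0.4, -0.5, 0.4]
gripper_width: 1.0
grasp_force: 0.0
```

Call:
send_rows --increments '[{"dx": 0,"dy": -0.004,"dz": 0,"yaw": 0,"claw": -0.6},{"dx": 0,"dy": -0.01,"dz": 0,"yaw": 0,"claw": -0.3},{"dx": 0,"dy": -0.016,"dz": 0,"yaw": 0,"claw": 1},{"dx": 0,"dy": -0.021,"dz": 0,"yaw": 0,"claw": 1},{"dx": 0,"dy": -0.021,"dz": 0,"yaw": 0,"claw": 1},{"dx": 0,"dy": -0.021,"dz": 0,"yaw": 0,"claw": 1},{"dx": 0,"dy": -0.021,"dz": 0,"yaw": 0,"claw": 1},{"dx": 0,"dy": -0.021,"dz": 0,"yaw": 0,"claw": 1}]'

```text
time: 31.08
tool_pos: [0.5822, -0.2988, 0.2442]
tool_rot: [0.002, 0.105, 0.994, 0.0]
contact_force: [-1.8, 0.8, 8.7]
gripper_width: 0.417
grasp_force: 61.0
```

Width 35.4 mm against about 37–38 expected. The earlier readings ran about 1.7 mm low too, so the trigger is home, with balanced forces. Hold.

Call:
send_rows --increments '[{"dx": 0,"dy": 0,"dz": 0,"yaw": 0,"claw": 1},{"dx": 0,"dy": 0,"dz": 0,"yaw": 0,"claw": 1},{"dx": 0,"dy": 0,"dz": 0,"yaw": 0,"claw": 1},{"dx": 0,"dy": 0,"dz": 0,"yaw": 0,"claw": 1},{"dx": 0,"dy": 0,"dz": 0,"yaw": 0,"claw": 1},{"dx": 0,"dy": 0,"dz": 0,"yaw": 0,"claw": 1},{"dx": 0,"dy": 0,"dz": 0,"yaw": 0,"claw": 1},{"dx": 0,"dy": 0,"dz": 0,"yaw": 0,"claw": 1},{"dx": 0,"dy": 0,"dz": 0,"yaw": 0,"claw": 1},{"dx": 0,"dy": 0,"dz": 0,"yaw": 0,"claw": 1},{"dx": 0,"dy": 0,"dz": 0,"yaw": 0,"claw": 1},{"dx": 0,"dy": 0,"dz": 0,"yaw": 0,"claw": 1},{"dx": 0,"dy": 0,"dz": 0,"yaw": 0,"claw": 1},{"dx": 0,"dy": 0,"dz": 0,"yaw": 0,"claw": 1},{"dx": 0,"dy": 0,"dz": 0,"yaw": 0,"claw": 1},{"dx": 0,"dy": 0,"dz": 0,"yaw": 0,"claw": 1},{"dx": 0,"dy": 0,"dz": 0,"yaw": 0,"claw": 1}]'

```text
time: 33.2
tool_pos: [0.5822, -0.2989, 0.2442]
tool_rot: [0.002, 0.105, 0.994, 0.0]
contact_force: [-1.2, 0.8, 6.8]
gripper_width: 0.417
grasp_force: 61.0
```

```bash
python3 -c "
from h import *
plan([(.5838,-.2886,.2414)],78)"
```

```text
t 33.20 tcp [ 0.5822 -0.2989  0.2442] psi 77.9 tilt [ 0.004 -0.   ] F [-1.2  0.8  6.8] w 0.417 gf 61.0 j6 -1.95
(0.5838, -0.2886, 0.2414) -> [0.0013 0.0207 0.0056] yaw -0.0011
```

Call:
send_rows --increments '[{"dx": 0,"dy": 0.004,"dz": 0,"yaw": 0,"claw": -1},{"dx": 0,"dy": 0.01,"dz": 0,"yaw": 0,"claw": -1},{"dx": 0,"dy": 0.017,"dz": 0,"yaw": 0,"claw": -1},{"dx": 0,"dy": 0.023,"dz": 0,"yaw": 0,"claw": -1},{"dx": 0,"dy": 0.023,"dz": 0,"yaw": 0,"claw": -1},{"dx": 0,"dy": 0.023,"dz": 0,"yaw": 0,"claw": -1},{"dx": 0,"dy": 0.023,"dz": 0,"yaw": 0,"claw": -1},{"dx": 0,"dy": 0.023,"dz": 0,"yaw": 0,"claw": -1},{"dx": 0,"dy": 0.023,"dz": 0,"yaw": 0,"claw": -1},{"dx": 0,"dy": 0.023,"dz": 0,"yaw": 0,"claw": -1},{"dx": 0,"dy": 0.023,"dz": 0,"yaw": 0,"claw": -1},{"dx": 0,"dy": 0.023,"dz": 0,"yaw": 0,"claw": -1}]'

```text
time: 34.7
tool_pos: [0.5838, -0.2874, 0.2408]
tool_rot: [0.0, 0.105, 0.994, -0.0]
contact_force: [-0.4, -0.1, 0.1]
gripper_width: 1.001
grasp_force: 0.0
```

```bash
python3 -c "
from h import *
plan([(.5838,-.2886,.2414)],78)
look('wrist','w6',(180,260,280,220),2.8)"
```

```text
t 34.70 tcp [ 0.5838 -0.2874  0.2408] psi 77.9 tilt [ 0. -0.] F [-0.4 -0.1  0.1] w 1.001 gf 0.0 j6 -1.93
(0.5838, -0.2886, 0.2414) -> [-0.0006 -0.0023 -0.0012] yaw -0.0009
```

View pics/w6.png

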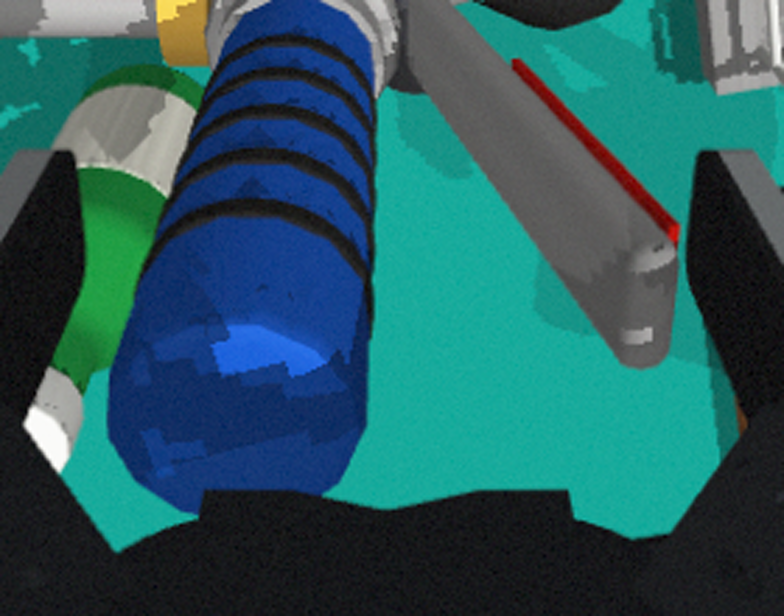

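The trigger has sprung fully back: its tip is at (650,300) and the fingers are clear on both sides, at columns ≤85 and ≥690. Second burst.

Call:
send_rows --increments '[{"dx": 0,"dy": -0.006,"dz": 0,"yaw": 0,"claw": -0.6},{"dx": 0,"dy": -0.012,"dz": 0,"yaw": 0,"claw": -0.3},{"dx": 0,"dy": -0.018,"dz": 0,"yaw": 0,"claw": 1},{"dx": 0,"dy": -0.023,"dz": 0,"yaw": 0,"claw": 1},{"dx": 0,"dy": -0.023,"dz": 0,"yaw": 0,"claw": 1},{"dx": 0,"dy": -0.023,"dz": 0,"yaw": 0,"claw": 1},{"dx": 0,"dy": -0.023,"dz": 0,"yaw": 0,"claw": 1},{"dx": 0,"dy": -0.023,"dz": 0,"yaw": 0,"claw": 1}]'

```text
time: 35.75
tool_pos: [0.582, -0.2988, 0.2436]
tool_rot: [0.001, 0.105, 0.994, 0.0]
contact_force: [-1.7, -0.1, 8.2]
gripper_width: 0.418
grasp_force: 61.0
```

Call:
send_rows --increments '[{"dx": 0,"dy": 0,"dz": 0,"yaw": 0,"claw": 1},{"dx": 0,"dy": 0,"dz": 0,"yaw": 0,"claw": 1},{"dx": 0,"dy": 0,"dz": 0,"yaw": 0,"claw": 1},{"dx": 0,"dy": 0,"dz": 0,"yaw": 0,"claw": 1},{"dx": 0,"dy": 0,"dz": 0,"yaw": 0,"claw": 1},{"dx": 0,"dy": 0,"dz": 0,"yaw": 0,"claw": 1},{"dx": 0,"dy": 0,"dz": 0,"yaw": 0,"claw": 1},{"dx": 0,"dy": 0,"dz": 0,"yaw": 0,"claw": 1},{"dx": 0,"dy": 0,"dz": 0,"yaw": 0,"claw": 1},{"dx": 0,"dy": 0,"dz": 0,"yaw": 0,"claw": 1},{"dx": 0,"dy": 0,"dz": 0,"yaw": 0,"claw": 1},{"dx": 0,"dy": 0,"dz": 0,"yaw": 0,"claw": 1},{"dx": 0,"dy": 0,"dz": 0,"yaw": 0,"claw": 1},{"dx": 0,"dy": 0,"dz": 0,"yaw": 0,"claw": 1},{"dx": 0,"dy": 0,"dz": 0,"yaw": 0,"claw": 1},{"dx": 0,"dy": 0,"dz": 0,"yaw": 0,"claw": 1},{"dx": 0,"dy": 0,"dz": 0,"yaw": 0,"claw": 1}]'

```text
time: 37.88
tool_pos: [0.582, -0.2988, 0.2436]
tool_rot: [0.001, 0.105, 0.994, 0.0]
contact_force: [-2.0, 1.7, 8.4]
gripper_width: 0.414
grasp_force: 61.0
```

Call:
send_rows --increments '[{"dx": 0,"dy": 0.004,"dz": 0,"yaw": 0,"claw": -1},{"dx": 0,"dy": 0.01,"dz": 0,"yaw": 0,"claw": -1},{"dx": 0,"dy": 0.017,"dz": 0,"yaw": 0,"claw": -1},{"dx": 0,"dy": 0.023,"dz": 0,"yaw": 0,"claw": -1},{"dx": 0,"dy": 0.023,"dz": 0,"yaw": 0,"claw": -1},{"dx": 0,"dy": 0.023,"dz": 0,"yaw": 0,"claw": -1},{"dx": 0,"dy": 0.023,"dz": 0,"yaw": 0,"claw": -1},{"dx": 0,"dy": 0.023,"dz": 0,"yaw": 0,"claw": -1},{"dx": 0,"dy": 0.023,"dz": 0,"yaw": 0,"claw": -1},{"dx": 0,"dy": 0.023,"dz": -0.05,"yaw": 0,"claw": -1},{"dx": 0,"dy": 0.023,"dz": -0.12,"yaw": 0,"claw": -1},{"dx": 0,"dy": 0.023,"dz": -0.22,"yaw": 0,"claw": -1},{"dx": 0,"dy": 0.023,"dz": -0.32,"yaw": 0,"claw": -1},{"dx": 0,"dy": 0.023,"dz": -0.36,"yaw": 0,"claw": -1},{"dx": 0.12,"dy": 0.023,"dz": -0.36,"yaw": 0,"claw": -1},{"dx": 0.24,"dy": 0.023,"dz": -0.36,"yaw": 0,"claw": -1},{"dx": 0.3,"dy": 0.023,"dz": -0.36,"yaw": 0,"claw": -1},{"dx": 0.3,"dy": 0.023,"dz": -0.36,"yaw": 0,"claw": -1}]'

```text
time: 40.12
tool_pos: [0.4358, -0.2557, 0.4203]
tool_rot: [-0.0, 0.106, 0.994, -0.0]
contact_force: [0.2, 0.5, -0.3]
gripper_width: 1.002
grasp_force: 0.0
```

```bash
python3 -c "
from h import *
plan([],78)
a=cv2.imread('pics/s5.png').astype(int); b=manip.grab_frame('scene')[:,:,::-1].astype(int)
cv2.imwrite('pics/sf.png',b)
d=abs(a-b).max(2)
for n,(x,y,w,h) in dict(strainer=(350,245,75,70),cell46=(340,250,35,95),orange=(0,0,1,1),mug=(450,290,50,50),soap=(185,350,40,45)).items(): print(n,(d[y:y+h,x:x+w]>40).mean())
h=cv2.cvtColor(b.astype(np.uint8),cv2.COLOR_BGR2HSV)
for n,lo,hi in(('or',8,18),('ye',22,34)):
  m=cv2.inRange(h,(lo,180,150),(hi,255,255)); _,_,s,c=cv2.connectedComponentsWithStats(m); print(n,[(s[i,4],c[i].round()) for i in range(1,len(s)) if s[i,4]>60])
"
```

```text
t 40.12 tcp [ 0.4358 -0.2557  0.4203] psi 77.9 tilt [-0. -0.] F [ 0.2  0.5 -0.3] w 1.002 gf 0.0 j6 -2.04
strainer 0.014285714285714285
cell46 0.0
orange 0.0
mug 0.0
soap 0.0
or [(np.int32(223), array([306., 268.]))]
ye [][ WARN:0@4.624] global loadsave.cpp:1063 imwrite_ Unsupported depth image for selected encoder is fallbacked to CV_8U.
```

```bash
python3 -c "
from plant import manip
print(manip.job_done())"
```

```text
the job is handed in; nothing more can be done
None
```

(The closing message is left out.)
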